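# Change over the slide dryer

## Robot

A 6-joint arm with a two-finger parallel gripper is mounted at the origin on the work surface. World frame = base frame: x ahead of the robot, y to its left, z up, the work surface at z = 0. Lengths are in m, angles in rad, forces in N, time in s.
With the tool pointing down it reaches from about 0.35 to 0.725 m from the base axis. Payload 6 kg.
Tool frame: the origin (TCP) lies between the finger pads; the fingertips stand arm.tcp_to_tips ahead of it and the grasp point (between the pads) lies 6 mm ahead of it (arm.tcp_to_tips is the distance from the TCP to the fingertips, in m); z points along the fingers, y is the line along which they close (so a half turn about z gives the same grasp; the last joint's range is limited). The gripper opens to 85 mm and grips with 20 to 120 N. Pads are 22 mm wide; open, the fingers measure 114 mm over their backs; the gripper's body (76 mm by 85 mm) begins 54 mm behind the grasp point. The pads swing forward as they close: fully open they stand 13 mm farther back than shut.
Start: joints at [-0.962, 0.04, 0.085, 0, -1.615, -0.334], TCP at [0.163, -0.577, 0.256] pointing down, gripper open.
Joint ranges: [-2.56, 2.56], [-1.29, 2.01], [-1.08, 1.49], [-3.29, 1.98], [-2.81, -0.18], [-2.99, 2.99]. Speed limits (rad/s): [2.57, 2.57, 3.01, 3.14, 3.14, 3.14].

## Interface

Orientations are given as a unit quaternion [x, y, z, w].
In Python, from rig import arm gives the robot as it stands.
- The arm moves only by the tool play_rows, never from a script. Its argument "plan" is one flat list of numbers, 6 for each row, row after row: the shift along the tool's x, y, z in cm, then the turn, a rotation vector about the tool's x, y, z in degrees. A call has 1 to 12 rows; each row is the pose to reach, as a shift and turn from the pose commanded when the call began, along the tool's axes at that moment; what a row does not reach only later rows make up. A row lasts 1/10 s, in which the tool goes at most 50 mm and 8.59 degrees, less where a joint would pass 70% of its speed; a pose out of reach is approached as far as the arm can. A call with a gripper value outside its range is refused whole. "claw" is the opening, from 0 (shut) to 1 (fully open), set as the call begins (left out, the last holds). The fingers move at their own pace and stop on an object; the grip force is fixed at half the most. Time passes only in rows, so rows that repeat a pose let the fingers close. It gives the time, the measured TCP pose, the force, the opening and the grip force at its end, in the units of the state.
- arm.sense(): the state, without advancing time (a new reading comes with each control period).
- arm.read_camera(name): name is "scene" or "side" or "wrist"; returns a dict with "color" (400x640x3 uint8, red, green, blue), "mtx" (3x3 intrinsics, pixels), "k1" (the pictures are not rectified: a ray, as slopes to the right and down, at radius r is drawn at 1 + k1 r^2 times it, then the intrinsics apply), "R" (3x3) and "t" (3): a world point X has camera coordinates R X + t. Camera axes: x right, y down, z forward; pixel columns grow to the right and rows downward; lengths in m; the calibration is good to about 2 mm. A picture is of the moment at which its call begins. There is no depth.
- arm.job_done(): hands the job in; it is judged then, once.
The state is a dict: "time": time; "qpos": joint angles; "qd": joint speeds; "joint_torque": joint torques, N m; "position": TCP position; "tcp_rot": TCP orientation; "ft_force": force on the tool from outside, world axes, zero at the start; "ft_torque": the same for the moment, N m; "finger_gap": opening from 0.0 (shut) to 1.0 (fully open); "gripper_force": force on a finger pad.
Only numpy, scipy, OpenCV 4.12 (cv2) and the standard library are available. Lean on these libraries where they do the work, as an engineer would, in place of code of your own. Each camera call takes 0.05 s, during which the arm holds its last target. There are 200 camera calls.

## Task

The drying run is over: turn the switch on top of the slide dryer back past its click to off, then draw the carriage all the way out from under the hood. Stand every dry rack from the carriage upright on the white board and every wet rack from the draining mat upright on the carriage, each fully on its surface, side by side. Then push the carriage fully home under the hood and turn the switch past its click to on again; do not tip a rack over and leave the other things on the bench where they are.

Things in the scene. Friction and masses are not known exactly. Their poses are not given: they have to be found in the camera images.
- dryer: Slide dryer (fixed): dark base, rear spine, cream fan hood over the carriage. Hood: from x = -50 to +105 mm of this frame, 270 mm wide, underside 135 mm and top 190 mm above the bench. Spine at x = 60 to 105 mm. Origin: on the bench; x points to the dryer's back (the carriage comes out towards -x), z up.
- switch (a joint): Rotary switch on the hood, vertical axis. 0 = off, 1.047 rad (60 degrees) = on, hard stop at both; grows clockwise seen from above. A detent holds it at either end: it resists with up to about 0.2 N m until the middle (0.52 rad), then clicks over and is drawn to the other end; let go before the middle, it springs back.
- switch_grip (a point): Point on the switch's axis at the height to grip. Black bar grip along this frame's x (turns with the switch; at 0 it is the dryer's x), 49 mm long, 14 mm wide, top 7 mm above and foot 25 mm below this point, on a plate 52 mm across; hood top 37 mm below. The white line at the bar's -x end points to the hood's dot (front) for off, to its short bar mark for on.
- carriage (a joint): Carriage on runners: 0 = fully home under the hood, 0.145 m = fully out to the front (the dryer's -x), stops at both ends. Runs with about 2 N of friction and stays where it is left.
- deck (a point): Centre of the top of the carriage's flat deck, 140 mm deep (x) by 250 mm wide (y), no rim, top 30 mm above the bench. Axes as the dryer's. Up to three racks stand side by side along y with their long side along x (70 mm apart). Under the hood there is 105 mm of free height above the deck; a rack is 84 mm high.
- pull_bar (a point): Middle of the carriage's pull bar: a bare aluminium bar along y, 150 mm long, 12 mm wide (x), 10 mm high, 60 mm above the bench and 135 mm in front of the deck's centre, held by two arms at y = -65 and +65 mm. Pinch it from above to draw or push the carriage.
- mat: Dark grey rubber draining mat (fixed), 160 mm (x) by 320 mm (y), 4 mm thick. Origin: centre of the underside. The wet racks stand on it at the start.
- board: White laminate board (fixed), 160 mm (x) by 240 mm (y), 8 mm thick, where the dry racks go: two stand side by side along y, long side along x. Origin: centre of the underside.
- wet1: White slide rack, ten glass slides on edge: block 84 mm (x) by 60 mm (y), 32 mm high; above it a steel bar handle along x, 84 mm long, 10 mm wide, 12 mm high, its centre 78 mm above the underside, free of its end posts over the middle 70 mm. About 160 g. Origin: centre of the underside, z up. Same after a half turn. A wet rack: stands on the draining mat at the start (some are absent).
- wet2: White slide rack, ten glass slides on edge: block 84 mm (x) by 60 mm (y), 32 mm high; above it a steel bar handle along x, 84 mm long, 10 mm wide, 12 mm high, its centre 78 mm above the underside, free of its end posts over the middle 70 mm. About 160 g. Origin: centre of the underside, z up. Same after a half turn. A wet rack: stands on the draining mat at the start (some are absent).
- wet3: White slide rack, ten glass slides on edge: block 84 mm (x) by 60 mm (y), 32 mm high; above it a steel bar handle along x, 84 mm long, 10 mm wide, 12 mm high, its centre 78 mm above the underside, free of its end posts over the middle 70 mm. About 160 g. Origin: centre of the underside, z up. Same after a half turn. A wet rack: stands on the draining mat at the start (some are absent).
- dry1: White slide rack, ten glass slides on edge: block 84 mm (x) by 60 mm (y), 32 mm high; above it a steel bar handle along x, 84 mm long, 10 mm wide, 12 mm high, its centre 78 mm above the underside, free of its end posts over the middle 70 mm. About 160 g. Origin: centre of the underside, z up. Same after a half turn. A dry rack: stands on the carriage at the start (one may be absent).
- dry2: White slide rack, ten glass slides on edge: block 84 mm (x) by 60 mm (y), 32 mm high; above it a steel bar handle along x, 84 mm long, 10 mm wide, 12 mm high, its centre 78 mm above the underside, free of its end posts over the middle 70 mm. About 160 g. Origin: centre of the underside, z up. Same after a half turn. A dry rack: stands on the carriage at the start (one may be absent).
- reagent: White plastic bottle with blue cap, 68 mm across, 150 mm high, loose. Bystander. Origin: centre of the underside.
- stain: Small amber bottle, 38 mm across, 72 mm high, loose. Bystander. Origin: centre of the underside.
- coplin: Glass jar with white lid, 60 mm across, 100 mm high, loose. Bystander. Origin: centre of the underside.
- beaker: Steel beaker, 80 mm across, 95 mm high, loose. Bystander. Origin: centre of the underside.
- slide_box: Closed wooden slide box, 77 by 147 by 36 mm, loose. Bystander. Origin: centre of the underside.
- pot: White ceramic pot with forceps and sticks, 68 mm across, 65 mm high (130 mm with the sticks), loose. Bystander. Origin: centre of the underside.
Things that resemble listed ones, but are neither listed nor needed, are in the scene too. What is shaped like the wet3 but orange is not meant. What is shaped like the wet2 but pink is not meant.

How it is judged:
By the outcome, as a careful person would: the job done as asked, in the order asked, and still so for the second after the job is handed in, with the robot touching nothing.
Of wet1, wet2, wet3 only 2 to 3 are there at a start; the rules pass over those that are not, and their reading is None.
Of dry1, dry2 only 1 to 2 are there at a start; the rules pass over those that are not, and their reading is None.
At some moment in a run one of wet1, wet2, wet3, dry1, dry2 may be knocked a few centimetres aside while the robot is not near it.
It also fails if it takes over 210 s, if anything falls off the work surface, if the arm or the gripper's body presses on something with over 40 N, if the wrist force passes 120 N, or if a joint passes its speed limit or range.

## Working session

There is one attempt and no reset: what is moved stays moved. The work goes in short steps, Python scripts to look and compute and a tool call to move; the robot and the scene stay as the last step left them, time stands still between calls to the robot, and variables do not carry over. Pictures are saved under pics/ and viewed, at most 14 in all, crops included, and the job is handed in when it is done.

Besides the shell and the picture viewer there is one more tool, called after "Call:" by a JSON object that holds its "api" and its "payload". play_rows: Moves the arm, as the interface text tells. Its arguments: {"type":"object","properties":{"plan":{"type":"array","items":{"type":"number"}},"claw":{"type":"number"}},"required":["plan"]}

```bash
ls; mkdir -p pics
cat > h.py <<'E'
import numpy as np, cv2, json
from rig import arm
from scipy.spatial.transform import Rotation as Ro
def snap(n,f):
    c=arm.read_camera(n); cv2.imwrite(f'pics/{f}.png',c['color'][:,:,::-1])
    np.savez(f'pics/{f}.npz',**{k:np.array(v) for k,v in c.items()}); return c
def load(f): return np.load(f'pics/{f}.npz')
def ray(c,u,v):
    K=c['mtx']; d=np.array([(u-K[0,2])/K[0,0],(v-K[1,2])/K[1,1]]); s=d.copy()
    for _ in range(30): s=d/(1+float(c['k1'])*(s@s))
    R=c['R']; return -R.T@c['t'], R.T@np.array([s[0],s[1],1])
def atz(c,u,v,z):
    o,d=ray(c,u,v); return o+d*(z-o[2])/d[2]
def proj(c,X):
    p=c['R']@np.array(X)+c['t']; s=p[:2]/p[2]; s=s*(1+float(c['k1'])*(s@s)); K=c['mtx']
    return np.array([K[0,0]*s[0]+K[0,2],K[1,1]*s[1]+K[1,2]])
def tri(c1,p1,c2,p2):
    o1,d1=ray(c1,*p1);o2,d2=ray(c2,*p2)
    A=np.stack([d1,-d2],1);s=np.linalg.lstsq(A,o2-o1,rcond=None)[0]
    a=o1+d1*s[0];b=o2+d2*s[1];return (a+b)/2,np.linalg.norm(a-b)
def crop(f,x0,y0,x1,y1,k,out):
    im=cv2.imread(f'pics/{f}.png')[y0:y1,x0:x1]; cv2.imwrite(f'pics/{out}.png',cv2.resize(im,None,fx=k,fy=k,interpolation=cv2.INTER_CUBIC))
def delta(P,yaw=None):
    """shift in tool cm and turn deg to reach P (TCP) with tool pointing down, tool-y at yaw"""
    s=arm.sense(); R=Ro.from_quat(s['tcp_rot']); d=R.inv().apply(np.array(P)-s['position'])*100
    out=list(np.round(d,2))
    if yaw is not None:
        y=np.array([np.cos(yaw),np.sin(yaw),0]); z=np.array([0,0,-1]); x=np.cross(y,z)
        best=None
        for sg in (1,-1):
            T=Ro.from_matrix(np.stack([sg*x,sg*y,z],1)); rv=np.degrees((R.inv()*T).as_rotvec())
            if best is None or np.linalg.norm(rv)<np.linalg.norm(best): best=rv
        out+=list(np.round(best,2))
    return out
E
python3 - <<'E'
from h import *
for n in('scene','side','wrist'):
    c=snap(n,n+'0'); print(n,-c['R'].T@c['t'],c['R'][2],c['mtx'][0,0],c['k1'])
print(arm.sense(),arm.tcp_to_tips)
E
```

```text
pics
scene [ 0.38381307 -0.45570731  1.26272202] [ 0.11918193  0.32204917 -0.93919114] 365.46839025594113 -0.08484801959147388
side [-0.25037683  0.04991283  1.29002484] [ 0.56279247 -0.0917131  -0.82149458] 445.7250541100694 -0.09381733769244766
wrist [ 0.09220581 -0.59758984  0.37340391] [ 0.27833511  0.07900261 -0.95722942] 337.75881000027556 -0.05740581450145972
{'time': 0.15, 'qpos': array([-9.62297404e-01,  4.07158253e-02,  8.40468367e-02, -3.31537639e-04,
       -1.61550001e+00, -3.33686945e-01]), 'qd': array([-0.00017923, -0.00205686,  0.00294646,  0.00129038, -0.00128146,
       -0.00046012]), 'joint_torque': array([-2.49647477e-03, -3.68614447e+01,  3.47691429e+01,  6.93628058e+00,
       -4.37927418e-03,  8.30369288e-06]), 'position': array([ 0.16281638, -0.57726442,  0.25548905]), 'tcp_rot': array([-1.36981208e-01,  9.90573395e-01,  6.86737013e-04, -1.63931064e-04]), 'ft_force': array([ 0.22448238, -0.62357102, -0.33338399]), 'ft_torque': array([-0.0599447 , -0.03590042, -0.01092529]), 'gripper_force': 0.0, 'finger_gap': 0.9999616238403874} 0.025
```

View pics/scene0.png

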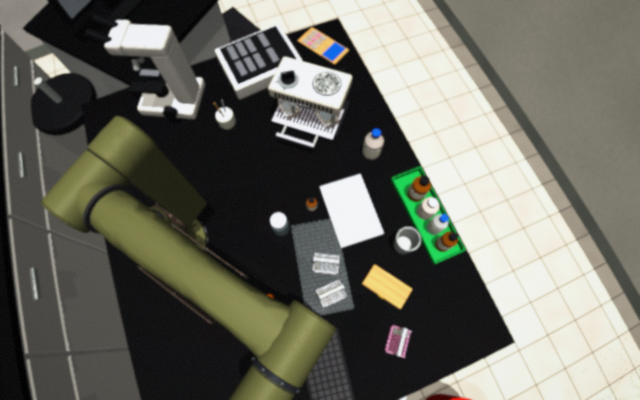

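View pics/side0.png

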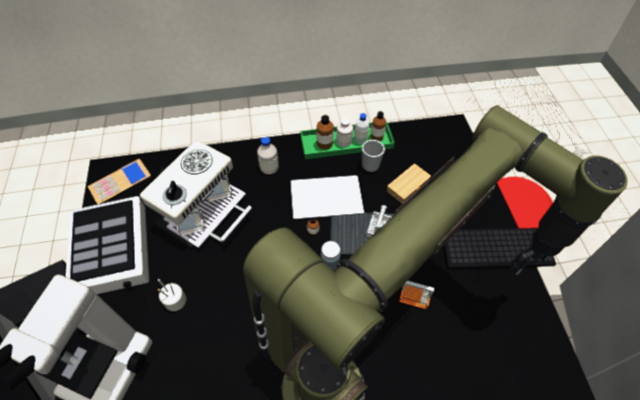

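The scene view shows the dryer (switch about (288,77), pull bar about (296,140)), the board at (351,210), and the mat with two wet racks at (326,263) and (331,292). In the side view the switch is at (173,190) and the board at (327,197). I'll enlarge these.

Run:
```python
from h import *
crop('scene0',240,45,370,155,6,'c1'); crop('scene0',270,165,400,325,3.7,'c2'); 
a=cv2.imread('pics/c1.png');crop('side0',130,130,260,260,4.4,'c3')
crop('scene0',270,165,400,325,3.7,'c2')
```

```text
(no output)
```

View pics/c1.png

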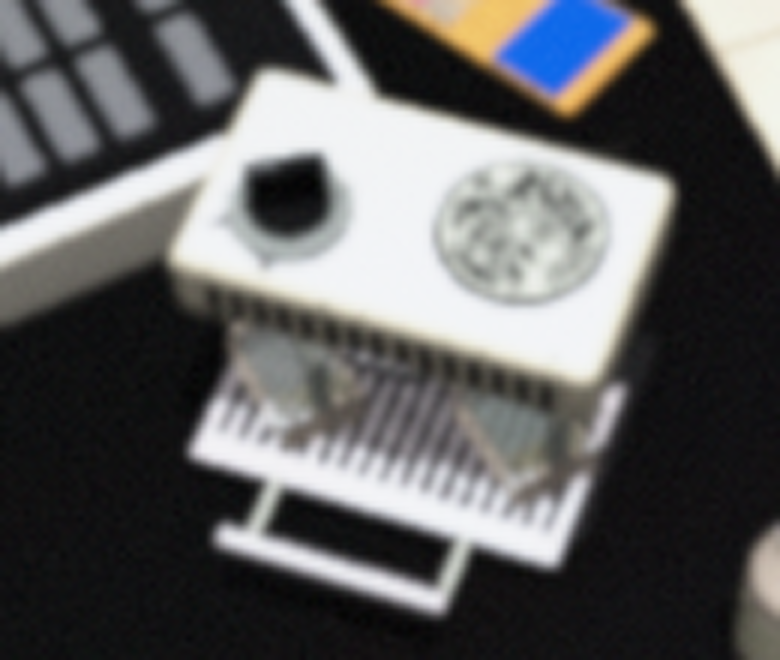

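View pics/c2.png

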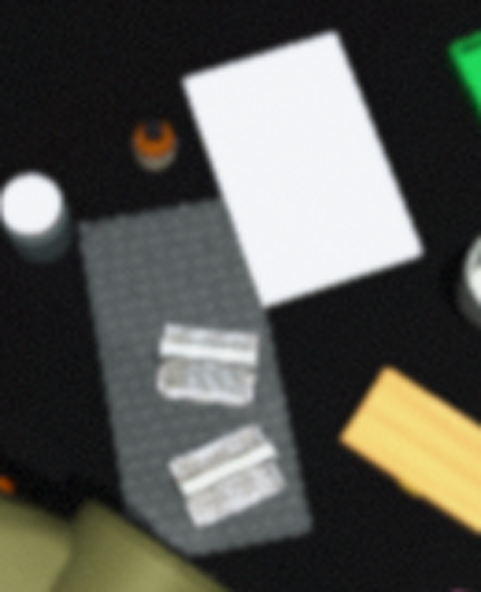

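View pics/c3.png

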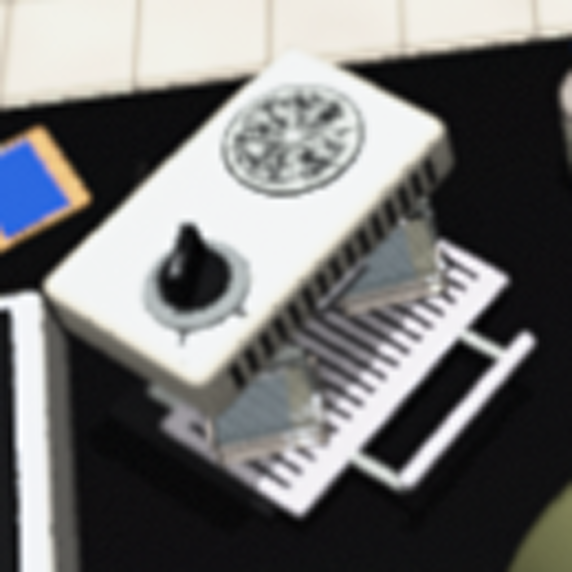

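The crops show two dry racks on the carriage, slightly turned, and two wet racks on the mat. The switch is at c1 (288,190), the hood's top corners at c1 (265,70), (672,185), (598,382) and (172,265), and the pull bar runs from c1 (215,537) to (442,605).

```bash
cat > m.py <<'E'
from h import *
S=load('scene0');D=load('side0')
f1=lambda p:(240+p[0]/6,45+p[1]/6); f2=lambda p:(270+p[0]/3.7,165+p[1]/3.7); f3=lambda p:(130+p[0]/4.4,130+p[1]/4.4)
def fit(P,L,W):
    # rect: P order back-left, back-right, front-right, front-left of frame (x depth L, y width W, left=+y)
    M=np.array([[L/2,W/2],[L/2,-W/2],[-L/2,-W/2],[-L/2,W/2]]); P=np.array(P)[:,:2]; c=P.mean(0);q=P-c
    a=np.arctan2((M[:,0]*q[:,1]-M[:,1]*q[:,0]).sum(),(M*q).sum())
    R=np.array([[np.cos(a),-np.sin(a)],[np.sin(a),np.cos(a)]]); return c,a,np.linalg.norm(P-c-M@R.T,axis=1)
E
python3 - <<'E'
from m import *
np.set_printoptions(precision=4,suppress=True)
hs=[(265,70),(672,185),(598,382),(172,265)]; hd=[(48,288),(300,52),(450,140),(205,385)]
for n,c,f,h in(('S',S,f1,hs),('D',D,f3,hd)):
    P=[atz(c,*f(p),.190) for p in h]; c0,a,e=fit(P,.155,.270); R=np.array([np.cos(a),np.sin(a)])
    print(n,c0,a,e,'dryer org',c0-R*.0275)
print('pull',[tri(S,f1(p),D,f3(q)) for p,q in(((215,535),(405,482)),((442,605),(530,342)))])
print('switch S',atz(S,*f1((288,188)),.234),'D',atz(D,*f3((190,270)),.21))
print('plate S',atz(S,*f1((295,203)),.20),'D',atz(D,*f3((196,280)),.20))
print('line tick S', [atz(S,*f1(p),.19) for p in((222,218),(266,262))],'D',[atz(D,*f3(p),.19) for p in((183,340),(245,313))])
B=[atz(S,*f2(p),.008) for p in((183,77),(336,32),(423,253),(263,307))];print('board',B,fit(B,.24,.16))
M=[atz(S,*f2(p),.004) for p in((80,225),(218,198),(312,533))];print('mat',M,np.linalg.norm(M[0]-M[1]),np.linalg.norm(M[1]-M[2]))
for p in(((162,347),(257,358)),((185,488),(275,450))):
    a,b=[atz(S,*f2(q),.088) for q in p];print('wet',(a+b)/2,np.degrees(np.arctan2(*(b-a)[1::-1])),np.linalg.norm(b-a))
for n,q,z in(('coplin',(30,205),.1),('stain',(153,135),.072)):print(n,atz(S,*f2(q),z))
print('reagent',atz(S,376,132,.15),'pot',atz(S,226,113,.065),'beaker',atz(S,407,235,.095))
E
```

```text
S [0.6509 0.3169] 0.8515315969867835 [0.0037 0.0063 0.0055 0.0044] dryer org [0.6328 0.2962]
D [0.6352 0.3208] 0.8200291102921919 [0.0057 0.0063 0.0086 0.0099] dryer org [0.6164 0.3007]
pull [(array([0.4758, 0.2429, 0.0565]), np.float64(0.001215434989125523)), (array([0.5898, 0.1463, 0.0466]), np.float64(0.0016795756910732305))]
switch S [0.5764 0.3376 0.234 ] D [0.5747 0.3591 0.21  ]
plate S [0.5828 0.352  0.2   ] D [0.5731 0.3576 0.2   ]
line tick S [array([0.5409, 0.3663, 0.19  ]), array([0.5542, 0.3263, 0.19  ])] D [array([0.5317, 0.3682, 0.19  ]), array([0.5472, 0.3261, 0.19  ])]
board [array([0.5554, 0.0046, 0.008 ]), array([ 0.7165, -0.0088,  0.008 ]), array([ 0.6992, -0.2488,  0.008 ]), array([ 0.5378, -0.2387,  0.008 ])] (array([ 0.6272, -0.1229]), np.float64(1.4985299248218704), array([0.0022, 0.0008, 0.001 , 0.0021]))
mat [array([ 0.4068, -0.098 ,  0.004 ]), array([ 0.5401, -0.1233,  0.004 ]), array([ 0.4982, -0.4438,  0.004 ])] 0.13566005407601112 0.32328509260207877
wet [ 0.4691 -0.2718  0.088 ] -28.85083039738326 0.08314306627493649
wet [ 0.4476 -0.3701  0.088 ] 0.23059780551909348 0.08276402401554063
coplin [ 0.37  -0.091  0.1  ]
stain [ 0.499 -0.062  0.072]
reagent [0.7926 0.0638 0.15  ] pot [0.3279 0.3998 0.065 ] beaker [ 0.744  -0.2966  0.095 ]
```

Run:
```python
from h import *
print(delta((.565,.335,.33),np.radians(79)))
```

```text
[np.float64(-63.47), np.float64(76.9), np.float64(-7.35), np.float64(0.08), np.float64(-0.03), np.float64(26.75)]
```

Call:
{"api": "play_rows", "payload": {"plan": [-3,3,-7.4,0,0,3,-6.3,7.7,-7.4,0,0,5,-9.6,11.6,-7.4,0,0,8,-12.8,15.5,-7.4,0,0,11,-16,19.4,-7.4,0,0,14,-19.2,23.3,-7.4,0,0,17,-22.4,27.1,-7.4,0,0,20,-25.6,31,-7.4,0,0,23,-28.8,34.9,-7.4,0,0,26,-32,38.8,-7.4,0,0,26.8,-32,38.8,-7.4,0,0,26.8,-32,38.8,-7.4,0,0,26.8], "claw": 1}}

```text
time: 1.35
position: [0.3665, -0.114, 0.3296]
tcp_rot: [0.093, 0.996, 0.0, -0.0]
ft_force: [0.0, 0.2, -0.1]
finger_gap: 0.996
gripper_force: 0.0
```

Run:
```python
from h import *
print(delta((.565,.335,.33),np.radians(79)),arm.sense()['qpos'])
```

```text
[np.float64(-11.15), np.float64(47.81), np.float64(-0.02), np.float64(0.04), np.float64(-0.06), np.float64(0.28)] [ 2.34707195e-01 -5.24173665e-01 -2.45879128e-01 -1.15731230e-03
 -1.84972579e+00 -1.99293735e+00]
```

Call:
{"api": "play_rows", "payload": {"plan": [-1,4,0,0,0,0,-2,8.5,0,0,0,0,-3.1,13,0,0,0,0,-4.2,17.5,0,0,0,0,-5.2,22,0,0,0,0,-6.2,26.5,0,0,0,0,-7.3,31,0,0,0,0,-8.3,35.5,0,0,0,0,-9.4,40,0,0,0,0,-10.5,44.5,0,0,0,0,-11.1,47.8,0,0,0,0.3,-11.1,47.8,0,0,0,0.3]}}

```text
time: 2.55
position: [0.567, 0.3334, 0.3258]
tcp_rot: [0.098, 0.995, -0.002, -0.002]
ft_force: [-1.0, -0.6, -1.6]
finger_gap: 1.002
gripper_force: 0.0
```

Run:
```python
from h import *
c=snap('wrist','w1');snap('scene','s1');snap('side','d1'); print(arm.sense()['position'],arm.sense()['qpos'])
for P in((.578,.355,.234),(.633,.298,.19)):print(proj(c,P))
```

```text
[0.56649405 0.32988038 0.33003498] [ 8.31881270e-01  2.13535499e-01  4.08950215e-01  2.60790829e-04
 -1.76704164e+00 -2.60137702e+00]
[355.0757433  222.81028534]
[294.24462148 276.37401949]
```

View pics/w1.png

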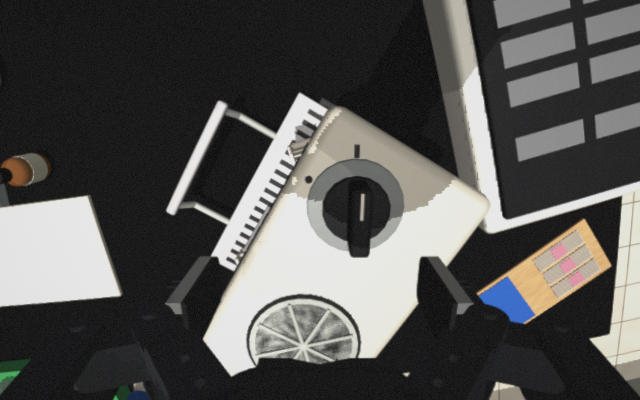

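The wrist view shows the switch bar running from about (361,180) to (359,256), its white line at (361,206) pointing to the bar mark at (357,151), so it is on. The plate is centred at (355,205) and the pull bar runs from (220,103) to (171,212).

Run:
```python
from h import *
c=load('w1')
a,b=atz(c,361,180,.234),atz(c,359,256,.234); print('bar',a,b,(a+b)/2,np.linalg.norm(a-b),np.degrees(np.arctan2(*(b-a)[1::-1])))
for v in ((307,206),(404,206),(355,159),(355,253),):print(atz(c,*v,.2))
print('dot',atz(c,309,179,.19),'mark',atz(c,357,151,.19))
a,b=atz(c,222,104,.065),atz(c,171,211,.065);print('pull',a,b,(a+b)/2,np.linalg.norm(a-b),np.degrees(np.arctan2(*(a-b)[1::-1]))-90)
h=[atz(c,*p,.19) for p in((490,205),(338,107),(204,341),(232,376))]; print(h, np.linalg.norm(h[0]-h[1]))
print('edge dir',np.degrees(np.arctan2(*(h[1]-h[2])[1::-1]))-90)
```

```text
bar [0.54996308 0.3635707  0.234     ] [0.60248106 0.35363019 0.234     ] [0.57622207 0.35860044 0.234     ] 0.053450466104125856 -10.718048685591034
[0.57078021 0.32258619 0.2       ]
[0.58519986 0.39496647 0.2       ]
[0.54237859 0.36435215 0.2       ]
[0.61656435 0.35184601 0.2       ]
dot [0.55273501 0.3275781  0.19      ] mark [0.53857809 0.36752747 0.19      ]
pull [0.47981885 0.24148187 0.065     ] [0.5867546  0.14682953 0.065     ] [0.53328673 0.1941557  0.065     ] 0.14280868389339835 48.4869035017455
[array([0.6016627 , 0.46512418, 0.19      ]), array([0.5040832 , 0.35933217, 0.19      ]), array([0.68291489, 0.20167629, 0.19      ]), array([0.72697779, 0.21574979, 0.19      ])] 0.14392257347678636
edge dir 48.60098604093244
```

Run:
```python
from h import *
print(delta((.578,.3585,.233),np.radians(79.2)))
```

```text
[np.float64(-0.56), np.float64(3.04), np.float64(9.7), np.float64(-0.05), np.float64(-0.01), np.float64(-0.59)]
```

Call:
{"api": "play_rows", "payload": {"plan": [-0.6,3,0,0,0,-0.6,-0.6,3,2,0,0,-0.6,-0.6,3,4.5,0,0,-0.6,-0.6,3,7,0,0,-0.6,-0.6,3,9,0,0,-0.6,-0.6,3,9.7,0,0,-0.6,-0.6,3,9.7,0,0,-0.6,-0.6,3,9.7,0,0,-0.6]}}

```text
time: 3.5
position: [0.5784, 0.3584, 0.2354]
tcp_rot: [0.094, 0.996, 0.001, 0.001]
ft_force: [0.1, -0.2, -0.0]
finger_gap: 1.0
gripper_force: 0.0
```

Call:
{"api": "play_rows", "payload": {"plan": [0,0,0,0,0,0,0,0,0,0,0,0,0,0,0,0,0,0,0,0,0,0,0,0,0,0,0,0,0,0,0,0,0,0,0,0,0,0,0,0,0,0,0,0,0,0,0,0], "claw": 0}}

```text
time: 4.3
position: [0.578, 0.3594, 0.2336]
tcp_rot: [0.094, 0.996, 0.001, 0.0]
ft_force: [0.6, 2.8, 1.3]
finger_gap: 0.15
gripper_force: 59.9
```

Call:
{"api": "play_rows", "payload": {"plan": [0,0,0,0,0,-6,0,0,0,0,0,-12,0,0,0,0,0,-18,0,0,0,0,0,-24,0,0,0,0,0,-30,0,0,0,0,0,-36,0,0,0,0,0,-42,0,0,0,0,0,-48,0,0,0,0,0,-54,0,0,0,0,0,-58,0,0,0,0,0,-60,0,0,0,0,0,-60]}}

```text
time: 5.5
position: [0.5786, 0.3575, 0.2335]
tcp_rot: [-0.416, 0.909, -0.001, -0.0]
ft_force: [3.4, -2.8, 0.5]
finger_gap: 0.153
gripper_force: 60.0
```

Call:
{"api": "play_rows", "payload": {"plan": [0,0,0,0,0,0,0,0,0,0,0,0,0,0,0,0,0,0,0,0,0,0,0,0,0,0,0,0,0,0], "claw": 1}}

```text
time: 6.0
position: [0.5777, 0.3591, 0.2333]
tcp_rot: [-0.417, 0.909, 0.0, -0.0]
ft_force: [0.2, 0.2, 0.7]
finger_gap: 0.981
gripper_force: 0.0
```

Call:
{"api": "play_rows", "payload": {"plan": [0,0,0,0,0,0,0,0,-3,0,0,0,0,0,-6,0,0,0,0,0,-9,0,0,0,0,0,-9,0,0,0,0,0,-9,0,0,0,0,0,-9,0,0,0]}}

```text
time: 6.7
position: [0.5777, 0.3589, 0.322]
tcp_rot: [-0.417, 0.909, -0.0, -0.001]
ft_force: [-0.2, 0.3, -0.9]
finger_gap: 1.004
gripper_force: 0.0
```

Run:
```python
from h import *
c=snap('wrist','w2'); print(arm.sense()['position'],arm.sense()['qpos'])
y=np.radians(48.8);x=np.array([np.cos(y),np.sin(y)])
print(proj(c,(.533,.1945,.065)),proj(c,(.578,.3585,.234)))
print(delta((.533,.1945,.2),y))
```

```text
[0.57766789 0.3588688  0.32176818] [ 8.48726298e-01  2.80199432e-01  4.72674889e-01 -5.88869390e-04
 -1.76550405e+00 -1.56001258e+00]
[246.65026977  16.74334863] [318.64121344 215.46524621]
[np.float64(15.34), np.float64(-7.35), np.float64(12.21), np.float64(0.13), np.float64(-0.07), np.float64(-89.55)]
```

View pics/w2.png

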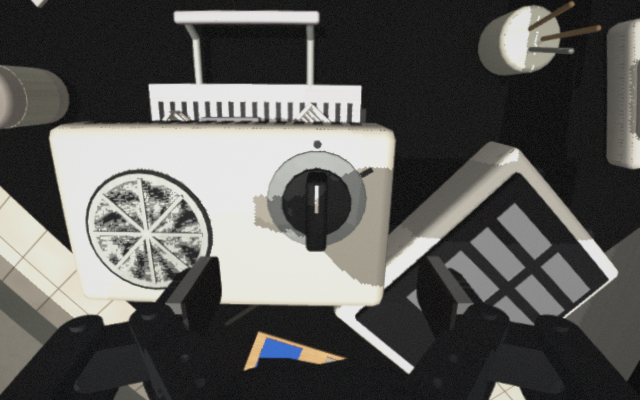

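The switch line now points to the dot, so it is off. The pull bar's middle is at (246,17), matching the prediction.

Call:
{"api": "play_rows", "payload": {"plan": [1.5,-0.7,0,0,0,-8.2,3,-1.5,0,0,0,-16.4,4.5,-2.2,0,0,0,-24.6,6,-3,0,0,0,-32.8,8,-3.7,0,0,0,-41,9.5,-4.5,0,0,0,-49.2,11,-5.2,0,0,0,-57.4,12.5,-6,0,0,0,-65.6,14,-6.8,0,0,0,-73.8,15.3,-7.3,3,0,0,-82,15.3,-7.3,7,0,0,-89.5,15.3,-7.3,11,0,0,-89.5]}}

```text
time: 7.95
position: [0.5329, 0.1947, 0.2116]
tcp_rot: [0.936, -0.351, -0.0, -0.0]
ft_force: [-0.3, 0.2, -0.7]
finger_gap: 0.999
gripper_force: 0.0
```

Run:
```python
from h import *
print(delta((.533,.1945,.066),np.radians(48.8)), arm.sense()['qpos'])
```

```text
[np.float64(0.03), np.float64(0.02), np.float64(14.56), np.float64(-0.02), np.float64(0.02), np.float64(0.13)] [ 7.03745009e-01 -4.70301860e-02 -8.31054964e-02 -4.18836206e-04
 -1.53443178e+00  1.50230724e-01]
```

Call:
{"api": "play_rows", "payload": {"plan": [0,0,3,0,0,0,0,0,6,0,0,0,0,0,9,0,0,0,0,0,12,0,0,0,0,0,14,0,0,0,0,0,14.6,0,0,0,0,0,14.6,0,0,0]}}

```text
time: 8.65
position: [0.5327, 0.1948, 0.0662]
tcp_rot: [0.936, -0.352, -0.001, 0.001]
ft_force: [0.0, -0.2, 0.9]
finger_gap: 0.999
gripper_force: 0.0
```

Call:
{"api": "play_rows", "payload": {"plan": [0,0,0,0,0,0,0,0,0,0,0,0,0,0,0,0,0,0,0,0,0,0,0,0,0,0,0,0,0,0,0,0,0,0,0,0,0,0,0,0,0,0,0,0,0,0,0,0], "claw": 0}}

```text
time: 9.45
position: [0.5334, 0.1954, 0.0678]
tcp_rot: [0.936, -0.352, 0.0, -0.0]
ft_force: [-2.7, -0.5, 4.1]
finger_gap: 0.122
gripper_force: 59.1
```

Call:
{"api": "play_rows", "payload": {"plan": [0,0.2,0,0,0,0,0,0.6,0,0,0,0,0,1.2,0,0,0,0,0,1.9,0,0,0,0,0,2.6,0,0,0,0,0,3.3,0,0,0,0,0,4,0,0,0,0,0,4.7,0,0,0,0,0,5.4,0,0,0,0,0,6.1,0,0,0,0,0,6.7,0,0,0,0,0,7,0,0,0,0]}}

```text
time: 10.65
position: [0.4866, 0.1425, 0.0678]
tcp_rot: [0.936, -0.352, -0.0, -0.001]
ft_force: [-1.4, 4.7, 5.6]
finger_gap: 0.123
gripper_force: 59.3
```

Call:
{"api": "play_rows", "payload": {"plan": [0,0.2,0,0,0,0,0,0.6,0,0,0,0,0,1.2,0,0,0,0,0,1.9,0,0,0,0,0,2.6,0,0,0,0,0,3.3,0,0,0,0,0,4,0,0,0,0,0,4.8,0,0,0,0,0,5.6,0,0,0,0,0,6.4,0,0,0,0,0,7,0,0,0,0,0,7.5,0,0,0,0]}}

```text
time: 11.85
position: [0.4393, 0.0892, 0.0678]
tcp_rot: [0.936, -0.352, 0.002, -0.005]
ft_force: [18.8, 21.9, -10.0]
finger_gap: 0.131
gripper_force: 58.3
```

Call:
{"api": "play_rows", "payload": {"plan": [0,0.1,0,0,0,0,0,0.1,0,0,0,0,0,0.1,0,0,0,0]}}

```text
time: 12.15
position: [0.4393, 0.0892, 0.0678]
tcp_rot: [0.936, -0.352, 0.002, -0.006]
ft_force: [13.3, 15.6, -5.1]
finger_gap: 0.125
gripper_force: 59.2
```

Call:
{"api": "play_rows", "payload": {"plan": [0,0,0,0,0,0,0,0,0,0,0,0,0,0,0,0,0,0,0,0,0,0,0,0,0,0,0,0,0,0], "claw": 1}}

```text
time: 12.65
position: [0.4368, 0.0852, 0.067]
tcp_rot: [0.936, -0.352, -0.0, 0.0]
ft_force: [1.0, -0.6, 0.6]
finger_gap: 0.956
gripper_force: 0.0
```

Call:
{"api": "play_rows", "payload": {"plan": [0,0,-3,0,0,0,0,0,-7,0,0,0,0,0,-11,0,0,0,0,0,-15,0,0,0,0,0,-19,0,0,0,0,0,-23,0,0,0,0,0,-27,0,0,0,0,-2,-31,0,0,0,0,-2,-31,0,0,0,0,-2,-31,0,0,0,0,-2,-31,0,0,0]}}

```text
time: 13.75
position: [0.45, 0.1005, 0.3759]
tcp_rot: [0.936, -0.352, -0.001, 0.001]
ft_force: [-0.6, -0.3, -0.2]
finger_gap: 1.001
gripper_force: 0.0
```

Run:
```python
from h import *
for n in('wrist','scene','side'): c=snap(n,n[0]+'3')
s=cv2.imread('pics/s3.png')[60:330,200:440];d=cv2.imread('pics/w3.png')
s=cv2.resize(s,(356,400),interpolation=cv2.INTER_CUBIC)
cv2.imwrite('pics/m3.png',s)
print(arm.sense()['position'])
```

```text
[0.44991962 0.10029193 0.37631247]
```

View pics/w3.png

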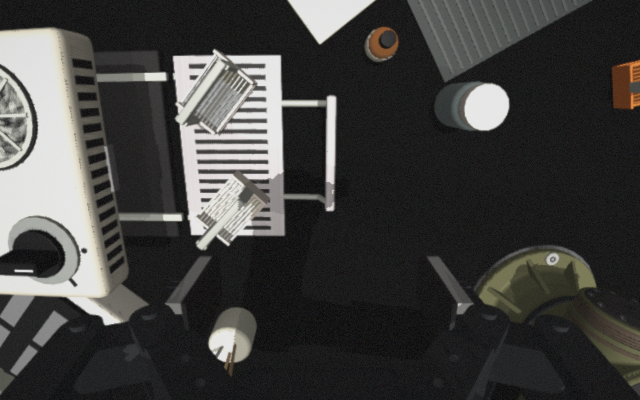

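The wrist view shows the carriage fully out. Dry rack A's handle runs about (182,120)–(222,57) and rack B's about (203,243)–(260,190); both stand upright. I'll enlarge them.

Run:
```python
from h import *
crop('w3',160,35,345,260,2.6,'c4')
```

```text
(no output)
```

View pics/c4.png

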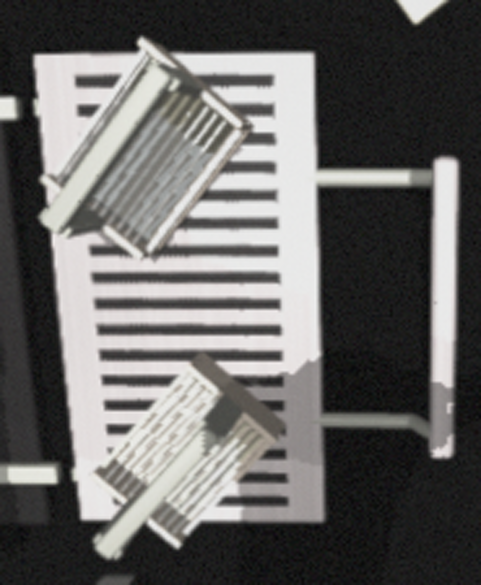

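Run:
```python
from h import *
c=load('w3');f=lambda p:(160+p[0]/2.6,35+p[1]/2.6)
for n,p,q in(('A',(54,225),(160,77)),('B',(107,547),(232,402))):
    a,b=[atz(c,*f(r),.114) for r in(p,q)];m=(a+b)/2;yw=np.degrees(np.arctan2(*(b-a)[1::-1]))
    print(n,a,b,m,np.linalg.norm(a-b),yw)
a,b=[atz(c,*f(r),.065) for r in((446,158),(442,457))];print('pull',(a+b)/2,np.linalg.norm(a-b))
d=[atz(c,*f(r),.03) for r in((35,53),(315,53),(325,521),(83,521))];print('deck',d,np.mean(d,0),np.linalg.norm(d[0]-d[1]),np.linalg.norm(d[1]-d[2]),np.degrees(np.arctan2(*(d[0]-d[1])[1::-1])))
```

```text
A [0.5875155  0.18318306 0.114     ] [0.59880202 0.10646801 0.114     ] [0.59315876 0.14482553 0.114     ] 0.077540856927271 -81.63053761616955
B [0.46961225 0.2761663  0.114     ] [0.48081945 0.18087545 0.114     ] [0.47521585 0.22852088 0.114     ] 0.09594762279641354 -83.29223102066389
pull [0.44041011 0.08768105 0.065     ] 0.14824925738385783
deck [array([0.669749  , 0.15707234, 0.03      ]), array([0.57593769, 0.05314355, 0.03      ]), array([0.389963  , 0.21915933, 0.03      ]), array([0.48194007, 0.32424087, 0.03      ])] [0.52939744 0.18840402 0.03      ] 0.14000626244244016 0.24929465200215906 47.92901531203417
```

Run:
```python
from h import *
print(delta((.593,.145,.2),np.radians(8.4)),arm.sense()['qpos'])
c=load('w3');f=lambda p:(160+p[0]/2.6,35+p[1]/2.6)
for P in ([(100,470),(203,355),(283,430),(180,545)],): 
    q=[atz(c,*f(p),.062)[:2] for p in P];print(q,np.mean(q,0))
```

```text
[np.float64(7.82), np.float64(-12.82), np.float64(17.61), np.float64(0.09), np.float64(-0.0), np.float64(40.34)] [ 6.59529354e-01 -2.79199659e-01  1.49061289e-02 -2.36430900e-04
 -1.86649982e+00  1.91060230e-01]
[array([0.49722882, 0.27700589]), array([0.50455923, 0.19226954]), array([0.44931963, 0.18929728]), array([0.43930692, 0.27599915])] [0.47260365 0.23364296]
```

Call:
{"api": "play_rows", "payload": {"plan": [1.5,-2.4,2,0,0,8,3,-4.8,4,0,0,16,4.5,-7.3,6,0,0,24,6,-9.8,9,0,0,32,7.8,-12.8,12,0,0,40.3,7.8,-12.8,15,0,0,40.3,7.8,-12.8,18,0,0,40.3,7.8,-12.8,21,0,0,40.3,7.8,-12.8,24,0,0,40.3,7.8,-12.8,26.2,0,0,40.3,7.8,-12.8,26.2,0,0,40.3]}}

```text
time: 15.0
position: [0.5909, 0.1444, 0.1106]
tcp_rot: [0.757, -0.653, -0.002, 0.003]
ft_force: [-1.2, 0.1, -0.4]
finger_gap: 0.998
gripper_force: 0.0
```

Call:
{"api": "play_rows", "payload": {"plan": [0,0,0,0,0,0,0,0,0,0,0,0,0,0,0,0,0,0,0,0,0,0,0,0,0,0,0,0,0,0,0,0,0,0,0,0,0,0,0,0,0,0,0,0,0,0,0,0], "claw": 0}}

```text
time: 15.8
position: [0.5937, 0.1455, 0.1159]
tcp_rot: [0.757, -0.653, 0.0, -0.001]
ft_force: [0.9, 0.6, 1.9]
finger_gap: 0.104
gripper_force: 58.9
```

Call:
{"api": "play_rows", "payload": {"plan": [0,0,-0.5,0,0,0,0,0,-1.5,0,0,0,0,0,-3,0,0,0,0,0,-5,0,0,0,0,0,-7,0,0,0,0,0,-9,0,0,0,0,0,-10.5,0,0,0,0,0,-10.5,0,0,0]}}

```text
time: 16.6
position: [0.5942, 0.1456, 0.2239]
tcp_rot: [0.757, -0.653, 0.001, -0.002]
ft_force: [0.7, -0.3, -1.5]
finger_gap: 0.107
gripper_force: 58.5
```

Run:
```python
from h import *
print(delta((.6315,-.063,.2245),np.radians(265.9)),arm.sense()['qpos'],arm.sense()['position'])
```

```text
[np.float64(21.18), np.float64(-0.63), np.float64(-0.09), np.float64(-0.28), np.float64(-0.13), np.float64(-77.46)] [ 5.67708535e-01  6.59021823e-02  5.24013676e-02  8.87595442e-04
 -1.55238979e+00 -4.20385446e-01] [0.59421144 0.14555534 0.22386618]
```

Call:
{"api": "play_rows", "payload": {"plan": [0.8,0,0,0,0,-3,2.5,0,0,0,0,-9,4.5,0,0,0,0,-16,6.5,0,0,0,0,-24,8.5,0,0,0,0,-32,10.5,-0.2,0,0,0,-40,12.5,-0.3,0,0,0,-48,14.5,-0.4,0,0,0,-56,16.5,-0.5,0,0,0,-63,18.5,-0.6,0,0,0,-70,20.3,-0.6,0,0,0,-75,21.2,-0.6,0,0,0,-77.5]}}

```text
time: 17.8
position: [0.6301, -0.0648, 0.2189]
tcp_rot: [0.999, -0.034, -0.001, 0.0]
ft_force: [-0.0, 0.4, -1.2]
finger_gap: 0.102
gripper_force: 58.5
```

Call:
{"api": "play_rows", "payload": {"plan": [0,0,2,0,0,0,0,0,4,0,0,0,0,0,6,0,0,0,0,0,8,0,0,0,0,0,10,0,0,0,0,0,11.5,0,0,0,0,0,12.2,0,0,0,0,0,12.2,0,0,0,0,0,12.2,0,0,0]}}

```text
time: 18.7
position: [0.6308, -0.0635, 0.0991]
tcp_rot: [0.999, -0.035, 0.001, 0.0]
ft_force: [-0.3, -0.0, -1.1]
finger_gap: 0.104
gripper_force: 58.5
```

Call:
{"api": "play_rows", "payload": {"plan": [0,0,0.2,0,0,0,0,0,0.4,0,0,0,0,0,0.6,0,0,0,0,0,0.6,0,0,0]}}

```text
time: 19.1
position: [0.6308, -0.0632, 0.0938]
tcp_rot: [0.999, -0.035, 0.001, -0.0]
ft_force: [-2.2, 1.5, 4.9]
finger_gap: 0.105
gripper_force: 59.3
```

Contact; release and rise.

Call:
{"api": "play_rows", "payload": {"plan": [0,0,0,0,0,0,0,0,0,0,0,0,0,0,0,0,0,0,0,0,0,0,0,0,0,0,0,0,0,0], "claw": 1}}

```text
time: 19.6
position: [0.6303, -0.0635, 0.0921]
tcp_rot: [0.999, -0.035, -0.0, -0.0]
ft_force: [0.1, 0.1, -0.4]
finger_gap: 0.935
gripper_force: 0.0
```

Call:
{"api": "play_rows", "payload": {"plan": [0,0,-2,0,0,0,0,0,-5,0,0,0,0,0,-8,0,0,0,0,0,-11,0,0,0,0,0,-14,0,0,0,0,0,-14,0,0,0]}}

```text
time: 20.2
position: [0.6319, -0.0639, 0.2382]
tcp_rot: [0.999, -0.035, 0.004, 0.0]
ft_force: [-0.4, 0.1, -0.4]
finger_gap: 1.001
gripper_force: 0.0
```

Run:
```python
from h import *
print(delta((.473,.2335,.24),np.radians(6.3)),delta((.473,.2335,.114)),arm.sense()['qpos'],arm.sense()['position'])
snap('scene','s4');crop('s4',200,70,440,320,2.3,'c5')
```

```text
[np.float64(-17.95), np.float64(-28.54), np.float64(-0.33), np.float64(-0.35), np.float64(-0.39), np.float64(79.64)] [np.float64(-18.06), np.float64(-28.53), np.float64(12.27)] [ 0.21493767  0.12475299  0.14080457  0.00211443 -1.57864928  1.28498465] [ 0.63188404 -0.06387745  0.23816958]
```

View pics/c5.png

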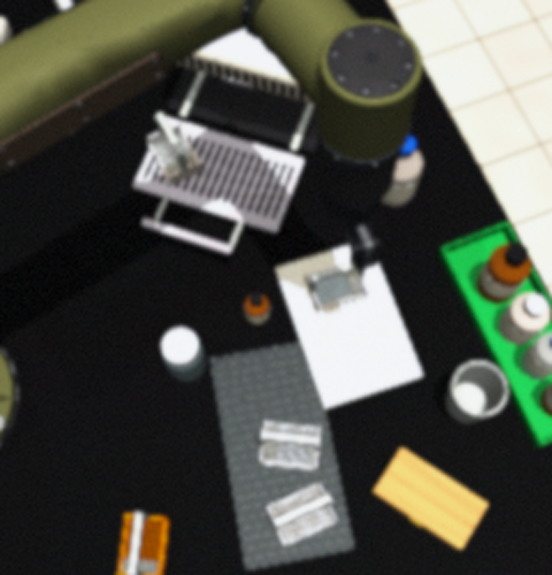

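Rack A stands on the board at crop (336,288), rack B is still on the carriage at (172,152), and the mat, now in full view, holds only two wet racks.

Call:
{"api": "play_rows", "payload": {"plan": [-1,-1.5,0,0,0,7,-2.5,-4,0,0,0,14,-4,-6.5,0,0,0,21,-6,-9.5,0,0,0,28,-8,-12.7,0,0,0,35,-10,-15.8,0,0,0,42,-12,-19,0,0,0,50,-14,-22.3,0,0,0,58,-16,-25.5,0,0,0,66,-18,-28.5,0,0,0,74,-18,-28.5,0,0,0,79.6,-18,-28.5,0,0,0,79.6]}}

```text
time: 21.45
position: [0.4702, 0.2343, 0.2313]
tcp_rot: [0.746, -0.666, -0.0, 0.001]
ft_force: [0.0, 0.1, -0.2]
finger_gap: 0.998
gripper_force: 0.0
```

Run:
```python
from h import *
print(delta((.473,.2335,.114),np.radians(6.3)),arm.sense()['position'])
```

```text
[np.float64(0.1), np.float64(-0.28), np.float64(11.73), np.float64(0.07), np.float64(-0.03), np.float64(0.11)] [0.47023646 0.23427957 0.23134077]
```

Call:
{"api": "play_rows", "payload": {"plan": [0.1,-0.2,3,0,0,0,0.1,-0.2,6,0,0,0,0.1,-0.2,9,0,0,0,0.1,-0.2,11,0,0,0,0.1,-0.2,11.8,0,0,0,0.1,-0.2,11.8,0,0,0,0.1,-0.2,11.8,0,0,0]}}

```text
time: 22.15
position: [0.4737, 0.2328, 0.1155]
tcp_rot: [0.745, -0.667, 0.0, -0.001]
ft_force: [0.0, -0.4, 0.3]
finger_gap: 0.998
gripper_force: 0.0
```

Call:
{"api": "play_rows", "payload": {"plan": [0,0,0,0,0,0,0,0,0,0,0,0,0,0,0,0,0,0,0,0,0,0,0,0,0,0,0,0,0,0,0,0,0,0,0,0,0,0,0,0,0,0,0,0,0,0,0,0], "claw": 0}}

```text
time: 22.95
position: [0.4731, 0.2329, 0.1144]
tcp_rot: [0.745, -0.667, -0.0, -0.0]
ft_force: [0.4, -0.4, 0.4]
finger_gap: 0.106
gripper_force: 59.4
```

Call:
{"api": "play_rows", "payload": {"plan": [0,0,-0.5,0,0,0,0,0,-1.5,0,0,0,0,0,-3,0,0,0,0,0,-5,0,0,0,0,0,-7,0,0,0,0,0,-9,0,0,0,0,0,-11,0,0,0,0,0,-13,0,0,0,0,0,-15,0,0,0,0,0,-15.5,0,0,0,0,0,-15.5,0,0,0]}}

```text
time: 24.05
position: [0.4733, 0.233, 0.2706]
tcp_rot: [0.745, -0.667, -0.0, -0.001]
ft_force: [-0.1, -0.1, -2.0]
finger_gap: 0.102
gripper_force: 59.1
```

Run:
```python
from h import *
print(delta((.623,-.183,.27),np.radians(265.9)),arm.sense()['qpos'],arm.sense()['position'])
```

```text
[np.float64(43.0), np.float64(-10.28), np.float64(0.01), np.float64(-0.14), np.float64(0.01), np.float64(-79.55)] [ 8.39193721e-01 -1.52801582e-01 -7.42160950e-02 -6.43998804e-05
 -1.64711690e+00 -7.28451506e-01] [0.47325828 0.23302351 0.27061624]
```

Call:
{"api": "play_rows", "payload": {"plan": [0.8,-0.2,0,0,0,-2,2.5,-0.6,0,0,0,-5,5,-1.2,0,0,0,-9,8,-1.9,0,0,0,-14,11,-2.6,0,0,0,-20,14,-3.3,0,0,0,-26,17,-4,0,0,0,-32,20,-4.7,0,0,0,-38,23,-5.4,0,0,0,-44,26,-6.1,0,0,0,-50,29,-6.9,0,0,0,-56,32,-7.6,0,0,0,-62]}}

```text
time: 25.25
position: [0.5839, -0.078, 0.2678]
tcp_rot: [0.983, -0.186, -0.001, 0.0]
ft_force: [0.7, 1.1, -1.7]
finger_gap: 0.103
gripper_force: 59.1
```

Run:
```python
from h import *
print(delta((.623,-.183,.27),np.radians(265.9)),arm.sense()['qpos'],arm.sense()['position'])
```

```text
[np.float64(7.47), np.float64(8.35), np.float64(-0.23), np.float64(0.01), np.float64(0.12), np.float64(-17.31)] [ 2.06929960e-01  1.46447566e-02  7.99234010e-02 -7.01722894e-04
 -1.63812062e+00  9.90225700e-01] [ 0.58390894 -0.07797026  0.26778936]
```

Call:
{"api": "play_rows", "payload": {"plan": [2,2.2,0,0,0,-5,4,4.5,0,0,0,-10,6,6.7,0,0,0,-14,7.1,8,0,0,0,-17,7.4,8.3,0,0,0,-17.3,7.4,8.3,3,0,0,-17.3,7.4,8.3,6,0,0,-17.3,7.4,8.3,9,0,0,-17.3,7.4,8.3,12,0,0,-17.3,7.4,8.3,14.5,0,0,-17.3,7.4,8.3,16.2,0,0,-17.3,7.4,8.3,16.7,0,0,-17.3]}}

```text
time: 26.45
position: [0.6204, -0.1803, 0.0986]
tcp_rot: [0.999, -0.038, -0.003, -0.0]
ft_force: [-0.6, -0.2, -1.3]
finger_gap: 0.1
gripper_force: 59.0
```

Call:
{"api": "play_rows", "payload": {"plan": [0,0,0.2,0,0,0,0,0,0.4,0,0,0,0,0,0.4,0,0,0]}}

```text
time: 26.75
position: [0.6225, -0.1812, 0.0992]
tcp_rot: [0.999, -0.038, 0.001, -0.0]
ft_force: [0.2, 0.8, -1.5]
finger_gap: 0.104
gripper_force: 59.1
```

Call:
{"api": "play_rows", "payload": {"plan": [0,0,0.3,0,0,0,0,0,0.5,0,0,0,0,0,0.7,0,0,0,0,0,0.7,0,0,0]}}

```text
time: 27.15
position: [0.6223, -0.1812, 0.0925]
tcp_rot: [0.999, -0.038, 0.0, 0.0]
ft_force: [-2.6, 2.3, 3.3]
finger_gap: 0.105
gripper_force: 59.8
```

Call:
{"api": "play_rows", "payload": {"plan": [0,0,0,0,0,0,0,0,0,0,0,0,0,0,0,0,0,0,0,0,0,0,0,0,0,0,0,0,0,0], "claw": 1}}

```text
time: 27.65
position: [0.6221, -0.1813, 0.0911]
tcp_rot: [0.999, -0.038, -0.0, -0.0]
ft_force: [0.1, 1.5, 0.8]
finger_gap: 0.936
gripper_force: 0.0
```

Call:
{"api": "play_rows", "payload": {"plan": [0,0,-3,0,0,0,0,0,-7,0,0,0,0,0,-11,0,0,0,0,0,-15,0,0,0,-2,2,-19,0,0,0,-4,4,-23,0,0,0,-7,8,-26,0,0,0,-10,11,-26,0,0,0,-12,12,-26,0,0,0,-12,12,-26,0,0,0,-12,12,-26,0,0,0]}}

```text
time: 28.75
position: [0.4931, -0.292, 0.3516]
tcp_rot: [0.999, -0.038, 0.0, -0.0]
ft_force: [0.1, 0.0, -0.6]
finger_gap: 0.998
gripper_force: 0.0
```

Run:
```python
from h import *
c=snap('wrist','w5'); print(arm.sense()['position'])
for P in((.469,-.272,.088),(.4476,-.37,.088),(.6272,-.1229,.008)):print(proj(c,P))
```

```text
[ 0.49358518 -0.29161418  0.35104052]
[303.06219498 185.9100766 ]
[387.37456111 197.14367973]
[180.23356488  61.32967716]
```

View pics/w5.png

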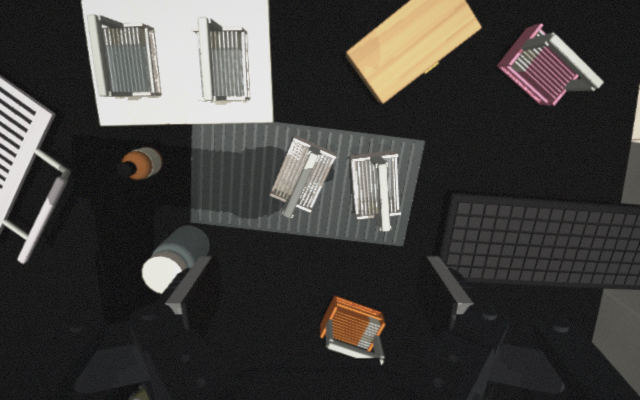

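Both dry racks stand on the board. The wet racks' handles run about (288,214)–(314,156) and (386,229)–(381,163).

Run:
```python
from h import *
c=load('w5')
for p,q,B in(((289,214),(316,155),[(290,138),(336,152),(319,214),(271,198)]),((386,229),(381,163),[(351,158),(398,153),(401,213),(357,218)])):
    a,b=[atz(c,*r,.088) for r in(p,q)];print('bar',a,b,(a+b)/2,np.linalg.norm(a-b),np.degrees(np.arctan2(*(b-a)[1::-1])))
    Q=np.array([atz(c,*r,.036)[:2] for r in B]);m=Q.mean(0);e=(Q[0]-Q[3]+Q[1]-Q[2])/2;print('block',m,np.linalg.norm(e),np.degrees(np.arctan2(e[1],e[0])))
```

```text
bar [ 0.4357441 -0.2520382  0.088    ] [ 0.50400181 -0.28996984  0.088     ] [ 0.46987296 -0.27100402  0.088     ] 0.07808920739269626 -29.06145674978497
block [ 0.46857305 -0.27075477] 0.08582467129962285 -21.170779299585224
bar [ 0.4072567  -0.36756995  0.088     ] [ 0.48906573 -0.36353258  0.088     ] [ 0.44816121 -0.36555127  0.088     ] 0.08190858773526004 2.82532217702666
block [ 0.44755136 -0.36610381] 0.08296359823644932 2.4537535135284934
```

Run:
```python
from h import *
print(delta((.469,-.271,.088),np.radians(242)))
```

```text
[np.float64(-2.6), np.float64(-1.86), np.float64(26.31), np.float64(-0.02), np.float64(0.01), np.float64(23.65)]
```

Call:
{"api": "play_rows", "payload": {"plan": [-0.9,-0.6,3,0,0,8,-1.8,-1.2,6,0,0,16,-2.6,-1.9,9,0,0,23.6,-2.6,-1.9,12,0,0,23.6,-2.6,-1.9,15,0,0,23.6,-2.6,-1.9,18,0,0,23.6,-2.6,-1.9,21,0,0,23.6,-2.6,-1.9,23.5,0,0,23.6,-2.6,-1.9,25.5,0,0,23.6,-2.6,-1.9,26.3,0,0,23.6,-2.6,-1.9,26.3,0,0,23.6,-2.6,-1.9,26.3,0,0,23.6]}}

```text
time: 30.0
position: [0.4696, -0.2709, 0.0892]
tcp_rot: [0.97, -0.241, 0.0, 0.0]
ft_force: [-0.3, -0.1, 1.2]
finger_gap: 1.001
gripper_force: 0.0
```

Call:
{"api": "play_rows", "payload": {"plan": [0,0,0,0,0,0,0,0,0,0,0,0,0,0,0,0,0,0,0,0,0,0,0,0,0,0,0,0,0,0,0,0,0,0,0,0,0,0,0,0,0,0,0,0,0,0,0,0], "claw": 0}}

```text
time: 30.8
position: [0.4688, -0.2708, 0.0882]
tcp_rot: [0.97, -0.242, -0.0, -0.0]
ft_force: [0.8, 0.7, -0.6]
finger_gap: 0.108
gripper_force: 59.7
```

Call:
{"api": "play_rows", "payload": {"plan": [0,0,-0.5,0,0,0,0,0,-1.5,0,0,0,0,0,-3,0,0,0,0,0,-5,0,0,0,0,0,-7,0,0,0,0,0,-9,0,0,0,0,0,-11,0,0,0,0,0,-13,0,0,0,0,0,-15,0,0,0,0,0,-17,0,0,0,0,0,-18,0,0,0,0,0,-18,0,0,0]}}

```text
time: 32.0
position: [0.4693, -0.2712, 0.2707]
tcp_rot: [0.97, -0.242, 0.002, 0.0]
ft_force: [-0.3, -0.5, -1.8]
finger_gap: 0.104
gripper_force: 59.5
```

Run:
```python
from h import *
print(delta((.4808,.2316,.268),np.radians(318.3)),arm.sense()['qpos'],arm.sense()['position'])
```

```text
[np.float64(-22.56), np.float64(-44.95), np.float64(0.22), np.float64(0.1), np.float64(-0.2), np.float64(-76.26)] [-1.52665361e-01 -1.15141478e-01 -4.02829992e-02  5.18015585e-04
 -1.64208042e+00  1.23545680e+00] [ 0.46927317 -0.27118411  0.27069411]
```

Call:
{"api": "play_rows", "payload": {"plan": [-0.4,-0.8,0,0,0,-2,-1.2,-2.4,0,0,0,-5,-2.4,-4.7,0,0,0,-9,-3.8,-7.5,0,0,0,-14,-5.3,-10.5,0,0,0,-19,-6.8,-13.5,0,0,0,-24,-8.3,-16.5,0,0,0,-29,-9.8,-19.5,0,0,0,-34,-11.3,-22.5,0,0,0,-39,-12.8,-25.5,0,0,0,-44,-14.3,-28.5,0,0,0,-49,-15.8,-31.5,0,0,0,-54]}}

```text
time: 33.2
position: [0.4761, 0.0831, 0.267]
tcp_rot: [0.974, 0.228, -0.001, -0.0]
ft_force: [-0.0, -0.3, -1.6]
finger_gap: 0.101
gripper_force: 59.5
```

Run:
```python
from h import *
print(delta((.4808,.2316,.268),np.radians(318.3)),arm.sense()['qpos'],arm.sense()['position'])
```

```text
[np.float64(7.02), np.float64(-13.09), np.float64(-0.1), np.float64(-0.04), np.float64(0.09), np.float64(-21.93)] [ 5.91164353e-01 -2.70936858e-01 -1.80603993e-01 -6.69125041e-04
 -1.66275400e+00  1.43982317e+00] [0.47606406 0.08314947 0.26702326]
```

Call:
{"api": "play_rows", "payload": {"plan": [1.6,-3,0,0,0,-5,3.2,-6,0,0,0,-10,4.7,-9,0,0,0,-15,6.2,-11.6,0,0,0,-20,6.9,-12.8,0,0,0,-22,7,-13.1,1,0,0,-22,7,-13.1,4,0,0,-22,7,-13.1,7,0,0,-22,7,-13.1,10,0,0,-22,7,-13.1,12.5,0,0,-22,7,-13.1,14,0,0,-22,7,-13.1,14.4,0,0,-22]}}

```text
time: 34.4
position: [0.4814, 0.2286, 0.122]
tcp_rot: [0.914, 0.407, -0.002, 0.0]
ft_force: [-0.4, -0.4, -1.2]
finger_gap: 0.105
gripper_force: 59.4
```

Call:
{"api": "play_rows", "payload": {"plan": [0,0,0.2,0,0,0,0,0,0.5,0,0,0,0,0,0.7,0,0,0,0,0,0.9,0,0,0,0,0,0.9,0,0,0]}}

```text
time: 34.9
position: [0.4823, 0.2299, 0.1154]
tcp_rot: [0.913, 0.407, 0.0, -0.0]
ft_force: [-0.2, -0.0, -2.9]
finger_gap: 0.107
gripper_force: 59.4
```

Call:
{"api": "play_rows", "payload": {"plan": [0,0,0.1,0,0,0,0,0,0.2,0,0,0,0,0,0.2,0,0,0]}}

```text
time: 35.2
position: [0.4826, 0.2301, 0.1142]
tcp_rot: [0.913, 0.407, 0.001, -0.0]
ft_force: [-2.1, 0.5, 3.2]
finger_gap: 0.102
gripper_force: 60.0
```

Call:
{"api": "play_rows", "payload": {"plan": [0,0,0,0,0,0,0,0,0,0,0,0,0,0,0,0,0,0,0,0,0,0,0,0,0,0,0,0,0,0], "claw": 1}}

```text
time: 35.7
position: [0.4824, 0.2298, 0.1132]
tcp_rot: [0.913, 0.407, -0.0, -0.0]
ft_force: [-0.4, 0.5, 0.2]
finger_gap: 0.939
gripper_force: 0.0
```

Call:
{"api": "play_rows", "payload": {"plan": [0,0,-3,0,0,0,0,0,-7,0,0,0,0,0,-11,0,0,0,0,0,-15,0,0,0,0,0,-17,0,0,0,0,0,-17,0,0,0,0,0,-17,0,0,0]}}

```text
time: 36.4
position: [0.4823, 0.23, 0.283]
tcp_rot: [0.913, 0.407, -0.0, -0.0]
ft_force: [-0.5, -0.5, 0.1]
finger_gap: 0.996
gripper_force: 0.0
```

Run:
```python
from h import *
print(delta((.448,-.3658,.284),np.radians(272.4)),arm.sense()['qpos'],arm.sense()['position'])
# has wet2 moved / dry moved? compare with earlier images
a=cv2.imread('pics/s4.png').astype(int);c=snap('scene','s6');b=cv2.imread('pics/s6.png').astype(int)
for n,P in(('wet2',(.448,-.366,.05)),('dryA',(.631,-.063,.05)),('dryB',(.622,-.181,.05))):
    u,v=proj(c,P).astype(int); print(n,np.abs(a-b)[v-14:v+14,u-16:u+16].mean())
```

```text
[np.float64(-46.6), np.float64(37.28), np.float64(-0.14), np.float64(-0.04), np.float64(0.0), np.float64(45.65)] [ 8.21219328e-01 -1.29958995e-01 -3.09555245e-02 -6.89814151e-04
 -1.66961017e+00  1.58810849e+00] [0.48225823 0.23002529 0.2829943 ]
wet2 1.1049107142857142
dryA 36.87313988095238
dryB 32.686011904761905
```

Call:
{"api": "play_rows", "payload": {"plan": [-2,1.6,0,0,0,2,-5,4,0,0,0,6,-8.4,6.7,0,0,0,10,-11.9,9.5,0,0,0,14,-15.4,12.3,0,0,0,18,-18.9,15.1,0,0,0,22,-22.4,17.9,0,0,0,26,-25.9,20.7,0,0,0,30,-29.4,23.5,0,0,0,34,-32.9,26.3,0,0,0,38,-36.4,29.1,0,0,0,42,-39.9,31.9,0,0,0,45.6]}}

```text
time: 37.65
position: [0.452, -0.2818, 0.2816]
tcp_rot: [1.0, 0.02, -0.001, -0.0]
ft_force: [1.0, 2.0, 0.2]
finger_gap: 1.0
gripper_force: 0.0
```

Run:
```python
from h import *
print(delta((.448,-.3658,.088),np.radians(272.4)),arm.sense()['qpos'],arm.sense()['position'])
```

```text
[np.float64(-0.69), np.float64(8.39), np.float64(19.35), np.float64(-0.06), np.float64(0.12), np.float64(-0.11)] [-1.80032401e-01 -1.32859536e-01 -3.61752555e-02 -4.72891734e-04
 -1.66978949e+00  1.79068379e+00] [ 0.45195583 -0.2818314   0.28161284]
```

Call:
{"api": "play_rows", "payload": {"plan": [-0.2,3,0,0,0,0,-0.5,6,0,0,0,0,-0.7,8.4,2,0,0,0,-0.7,8.4,5,0,0,0,-0.7,8.4,8,0,0,0,-0.7,8.4,11,0,0,0,-0.7,8.4,14,0,0,0,-0.7,8.4,16.5,0,0,0,-0.7,8.4,18.3,0,0,0,-0.7,8.4,19.3,0,0,0,-0.7,8.4,19.3,0,0,0,-0.7,8.4,19.3,0,0,0]}}

```text
time: 38.85
position: [0.4495, -0.3645, 0.0907]
tcp_rot: [1.0, 0.021, -0.0, 0.0]
ft_force: [-0.5, -0.1, 0.6]
finger_gap: 1.004
gripper_force: 0.0
```

Call:
{"api": "play_rows", "payload": {"plan": [0,0,0,0,0,0,0,0,0,0,0,0,0,0,0,0,0,0,0,0,0,0,0,0,0,0,0,0,0,0,0,0,0,0,0,0,0,0,0,0,0,0,0,0,0,0,0,0], "claw": 0}}

```text
time: 39.65
position: [0.4495, -0.3644, 0.0904]
tcp_rot: [1.0, 0.021, 0.0, 0.0]
ft_force: [0.5, -1.0, 0.4]
finger_gap: 0.105
gripper_force: 59.7
```

Call:
{"api": "play_rows", "payload": {"plan": [0,0,-0.5,0,0,0,0,0,-1.5,0,0,0,0,0,-3,0,0,0,0,0,-5,0,0,0,0,0,-7,0,0,0,0,0,-9,0,0,0,0,0,-11,0,0,0,0,0,-13,0,0,0,0,0,-15,0,0,0,0,0,-17,0,0,0,0,0,-18,0,0,0,0,0,-18,0,0,0]}}

```text
time: 40.85
position: [0.4498, -0.3647, 0.2728]
tcp_rot: [1.0, 0.021, 0.002, 0.001]
ft_force: [0.6, -0.4, -1.2]
finger_gap: 0.102
gripper_force: 59.5
```

Run:
```python
from h import *
print(delta((.578,.1452,.27),np.radians(318.3)),arm.sense()['qpos'],arm.sense()['position'])
```

```text
[np.float64(14.98), np.float64(-50.39), np.float64(0.24), np.float64(0.17), np.float64(-0.13), np.float64(-45.86)] [-3.34787276e-01 -1.60994636e-02  5.78395404e-02  4.39407880e-04
 -1.64111860e+00  1.94823439e+00] [ 0.44976623 -0.36466612  0.27276925]
```

Call:
{"api": "play_rows", "payload": {"plan": [0.3,-1,0,0,0,-1,0.9,-3,0,0,0,-3,1.7,-5.8,0,0,0,-6,2.6,-8.8,0,0,0,-9,3.5,-11.8,0,0,0,-12,4.4,-14.8,0,0,0,-15,5.3,-17.8,0,0,0,-18,6.2,-20.8,0,0,0,-21,7.1,-23.8,0,0,0,-24,8,-26.8,0,0,0,-27,8.9,-29.8,0,0,0,-30,9.8,-32.8,0,0,0,-33]}}

```text
time: 42.05
position: [0.5329, -0.0306, 0.2689]
tcp_rot: [0.952, 0.306, -0.001, -0.0]
ft_force: [0.0, -0.2, -1.5]
finger_gap: 0.105
gripper_force: 59.5
```

Run:
```python
from h import *
print(delta((.578,.1452,.27),np.radians(318.3)),arm.sense()['qpos'],arm.sense()['position'])
```

```text
[np.float64(13.91), np.float64(-11.66), np.float64(-0.11), np.float64(-0.08), np.float64(0.08), np.float64(-12.66)] [ 3.19216132e-01 -1.32841297e-01 -5.91381818e-02 -7.42119698e-04
 -1.64635749e+00  1.87347383e+00] [ 0.53286538 -0.03058166  0.26893503]
```

Call:
{"api": "play_rows", "payload": {"plan": [2.3,-1.9,0,0,0,-2,4.6,-3.8,0,0,0,-4,6.9,-5.8,0,0,0,-6,9.2,-7.7,0,0,0,-9,11.4,-9.6,0,0,0,-11,13.1,-11,0,0,0,-12.6,13.9,-11.7,1,0,0,-12.6,13.9,-11.7,4,0,0,-12.6,13.9,-11.7,7,0,0,-12.6,13.9,-11.7,10,0,0,-12.6,13.9,-11.7,12.5,0,0,-12.6,13.9,-11.7,14,0,0,-12.6]}}

```text
time: 43.25
position: [0.5773, 0.1427, 0.1267]
tcp_rot: [0.914, 0.407, -0.002, -0.0]
ft_force: [-0.1, -0.1, -2.2]
finger_gap: 0.103
gripper_force: 59.4
```

Call:
{"api": "play_rows", "payload": {"plan": [0,0,0.2,0,0,0,0,0,0.4,0,0,0,0,0,0.6,0,0,0,0,0,0.8,0,0,0,0,0,0.8,0,0,0]}}

```text
time: 43.75
position: [0.5789, 0.1436, 0.1228]
tcp_rot: [0.913, 0.407, 0.0, -0.0]
ft_force: [0.7, -0.4, -1.4]
finger_gap: 0.103
gripper_force: 59.4
```

Call:
{"api": "play_rows", "payload": {"plan": [0,0,0.2,0,0,0,0,0,0.4,0,0,0,0,0,0.6,0,0,0,0,0,0.7,0,0,0,0,0,0.7,0,0,0]}}

```text
time: 44.25
position: [0.5791, 0.1432, 0.1162]
tcp_rot: [0.913, 0.407, 0.0, 0.0]
ft_force: [-0.4, -2.1, 3.1]
finger_gap: 0.105
gripper_force: 60.1
```

Call:
{"api": "play_rows", "payload": {"plan": [0,0,0,0,0,0,0,0,0,0,0,0,0,0,0,0,0,0,0,0,0,0,0,0,0,0,0,0,0,0], "claw": 1}}

```text
time: 44.75
position: [0.5787, 0.1435, 0.1152]
tcp_rot: [0.913, 0.407, -0.0, -0.0]
ft_force: [1.2, 0.1, 0.4]
finger_gap: 0.933
gripper_force: 0.0
```

Call:
{"api": "play_rows", "payload": {"plan": [0,0,-3,0,0,0,0,0,-7,0,0,0,0,0,-11,0,0,0,0,0,-15,0,0,0,0,0,-19,0,0,0,0,0,-21,0,0,0,0,0,-21,0,0,0,0,0,-21,0,0,0]}}

```text
time: 45.55
position: [0.5787, 0.1437, 0.325]
tcp_rot: [0.913, 0.407, 0.0, -0.0]
ft_force: [-0.9, 0.8, -0.9]
finger_gap: 0.996
gripper_force: 0.0
```

Run:
```python
from h import *
print(delta((.439,.0885,.325),np.radians(228.8)),arm.sense()['qpos'],arm.sense()['position'])
```

```text
[np.float64(-13.44), np.float64(-6.7), np.float64(-0.0), np.float64(-0.04), np.float64(0.01), np.float64(89.25)] [ 5.78789745e-01  4.89493407e-02  2.19507366e-01 -7.03036593e-04
 -1.74119001e+00  1.83058301e+00] [0.57870295 0.1436822  0.32497534]
```

Call:
{"api": "play_rows", "payload": {"plan": [-1.2,-0.6,0,0,0,8.1,-2.4,-1.2,0,0,0,16.2,-3.6,-1.8,0,0,0,24.3,-4.8,-2.4,0,0,0,32.4,-6,-3,0,0,0,40.5,-7.3,-3.6,0,0,0,48.6,-8.6,-4.3,0,0,0,56.7,-9.9,-5,0,0,0,64.8,-11.2,-5.6,0,0,0,72.9,-12.4,-6.2,0,0,0,81,-13.4,-6.7,0,0,0,89.2,-13.4,-6.7,0,0,0,89.2]}}

```text
time: 46.75
position: [0.4384, 0.0882, 0.3245]
tcp_rot: [0.936, -0.352, -0.0, 0.0]
ft_force: [-0.4, -0.1, 1.9]
finger_gap: 1.002
gripper_force: 0.0
```

Run:
```python
from h import *
snap('wrist','w7');c=snap('scene','s7')
print(delta((.439,.0885,.066),np.radians(228.8)))
a=cv2.imread('pics/w7.png')[:290,120:560];b=cv2.resize(cv2.imread('pics/s7.png')[130:330,250:450],(290,290))
cv2.imwrite('pics/m7.png',np.hstack([a,b]))
```

```text
[np.float64(0.01), np.float64(0.0), np.float64(25.83), np.float64(0.06), np.float64(0.04), np.float64(0.26)]
```

View pics/m7.png

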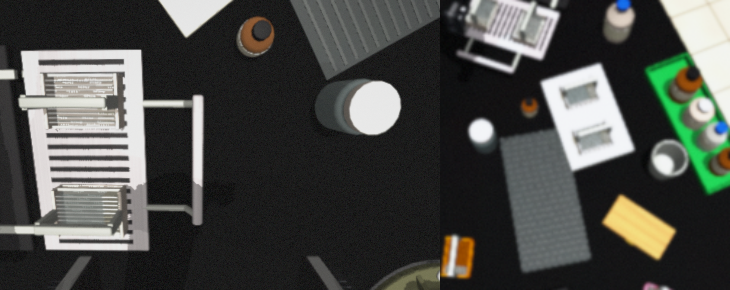

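Both wet racks stand on the deck and both dry racks on the board; the pull bar is at (197,160), as expected. Now I push the carriage home.

Call:
{"api": "play_rows", "payload": {"plan": [0,0,4,0,0,0,0,0,8,0,0,0,0,0,12,0,0,0,0,0,16,0,0,0,0,0,20,0,0,0,0,0,23,0,0,0,0,0,25,0,0,0,0,0,25.8,0,0,0,0,0,25.8,0,0,0,0,0,25.8,0,0,0]}}

```text
time: 47.85
position: [0.4399, 0.0888, 0.0682]
tcp_rot: [0.936, -0.351, 0.0, -0.0]
ft_force: [-0.4, -0.6, 0.9]
finger_gap: 0.999
gripper_force: 0.0
```

Call:
{"api": "play_rows", "payload": {"plan": [0,0,0,0,0,0,0,0,0,0,0,0,0,0,0,0,0,0,0,0,0,0,0,0,0,0,0,0,0,0,0,0,0,0,0,0,0,0,0,0,0,0,0,0,0,0,0,0], "claw": 0}}

```text
time: 48.65
position: [0.4398, 0.0891, 0.0677]
tcp_rot: [0.936, -0.351, 0.0, -0.001]
ft_force: [3.4, 4.0, -0.2]
finger_gap: 0.122
gripper_force: 59.1
```

Call:
{"api": "play_rows", "payload": {"plan": [0,-0.2,0,0,0,0,0,-0.6,0,0,0,0,0,-1.2,0,0,0,0,0,-1.9,0,0,0,0,0,-2.6,0,0,0,0,0,-3.3,0,0,0,0,0,-4,0,0,0,0,0,-4.7,0,0,0,0,0,-5.4,0,0,0,0,0,-6.1,0,0,0,0,0,-6.7,0,0,0,0,0,-7,0,0,0,0]}}

```text
time: 49.85
position: [0.486, 0.1412, 0.0676]
tcp_rot: [0.936, -0.351, 0.0, 0.0]
ft_force: [-1.0, -3.6, 5.7]
finger_gap: 0.126
gripper_force: 59.8
```

Call:
{"api": "play_rows", "payload": {"plan": [0,-0.2,0,0,0,0,0,-0.6,0,0,0,0,0,-1.2,0,0,0,0,0,-1.9,0,0,0,0,0,-2.6,0,0,0,0,0,-3.3,0,0,0,0,0,-4,0,0,0,0,0,-4.7,0,0,0,0,0,-5.4,0,0,0,0,0,-6.1,0,0,0,0,0,-6.7,0,0,0,0,0,-7,0,0,0,0]}}

```text
time: 51.05
position: [0.5326, 0.1939, 0.0677]
tcp_rot: [0.936, -0.352, 0.001, 0.0]
ft_force: [2.6, -6.2, 5.7]
finger_gap: 0.127
gripper_force: 59.8
```

Call:
{"api": "play_rows", "payload": {"plan": [0,-0.2,0,0,0,0,0,-0.4,0,0,0,0,0,-0.6,0,0,0,0,0,-0.7,0,0,0,0,0,-0.7,0,0,0,0]}}

```text
time: 51.55
position: [0.5361, 0.1977, 0.0676]
tcp_rot: [0.936, -0.352, -0.0, 0.002]
ft_force: [-1.9, -9.3, 8.9]
finger_gap: 0.124
gripper_force: 60.3
```

Call:
{"api": "play_rows", "payload": {"plan": [0,-0.2,0,0,0,0,0,-0.4,0,0,0,0,0,-0.4,0,0,0,0]}}

```text
time: 51.85
position: [0.5362, 0.1979, 0.0676]
tcp_rot: [0.936, -0.352, -0.002, 0.006]
ft_force: [-16.5, -17.5, 18.8]
finger_gap: 0.127
gripper_force: 61.6
```

Call:
{"api": "play_rows", "payload": {"plan": [0,0,0,0,0,0,0,0,0,0,0,0,0,0,0,0,0,0,0,0,0,0,0,0,0,0,0,0,0,0], "claw": 1}}

```text
time: 52.35
position: [0.5386, 0.2027, 0.067]
tcp_rot: [0.936, -0.351, -0.0, -0.0]
ft_force: [-0.0, -0.4, -0.8]
finger_gap: 0.952
gripper_force: 0.0
```

Call:
{"api": "play_rows", "payload": {"plan": [0,0,-3,0,0,0,0,0,-7,0,0,0,0,0,-11,0,0,0,0,0,-15,0,0,0,0,0,-19,0,0,0,0,0,-23,0,0,0,0,0,-26,0,0,0,0,0,-26,0,0,0,0,0,-26,0,0,0]}}

```text
time: 53.25
position: [0.5388, 0.2027, 0.3276]
tcp_rot: [0.936, -0.351, 0.0, -0.001]
ft_force: [-0.3, -0.8, -2.2]
finger_gap: 0.999
gripper_force: 0.0
```

Run:
```python
from h import *
snap('wrist','w8')
print(delta((.578,.3588,.325),np.radians(139)),arm.sense()['position'],arm.sense()['qpos'])
```

```text
[np.float64(-7.3), np.float64(-14.36), np.float64(0.13), np.float64(0.08), np.float64(0.01), np.float64(89.87)] [0.53848928 0.20259764 0.32631103] [ 7.07844190e-01 -5.30126362e-03  1.66932706e-01 -9.53541098e-04
 -1.74396212e+00  1.44849576e-01]
```

Call:
{"api": "play_rows", "payload": {"plan": [-0.7,-1.3,0,0,0,8.1,-1.4,-2.6,0,0,0,16.2,-2.1,-3.9,0,0,0,24.3,-2.8,-5.2,0,0,0,32.4,-3.5,-6.5,0,0,0,40.5,-4.2,-7.8,0,0,0,48.6,-4.9,-9.1,0,0,0,56.7,-5.6,-10.5,0,0,0,64.8,-6.2,-12,0,0,0,72.9,-6.8,-13.4,0,0,0,81,-7.3,-14.4,0,0,0,89.8,-7.3,-14.4,0,0,0,89.8]}}

```text
time: 54.5
position: [0.5782, 0.3599, 0.3242]
tcp_rot: [-0.415, 0.91, -0.0, -0.002]
ft_force: [1.0, -0.3, -0.7]
finger_gap: 0.999
gripper_force: 0.0
```

Run:
```python
from h import *
print(delta((.578,.3588,.233),np.radians(139)),arm.sense()['position'],arm.sense()['qpos'])
```

```text
[np.float64(0.06), np.float64(-0.06), np.float64(9.12), np.float64(0.05), np.float64(-0.24), np.float64(0.03)] [0.57821595 0.35986214 0.32419525] [ 8.48952370e-01  2.86244391e-01  4.84562350e-01 -8.99967951e-04
 -1.77335073e+00 -1.56426841e+00]
```

Call:
{"api": "play_rows", "payload": {"plan": [0,0,2.5,0,0,0,0,0,5,0,0,0,0,0,7.5,0,0,0,0,0,8.8,0,0,0,0,0,9.2,0,0,0,0,0,9.2,0,0,0,0,0,9.2,0,0,0]}}

```text
time: 55.2
position: [0.5789, 0.3588, 0.237]
tcp_rot: [-0.415, 0.91, 0.0, 0.001]
ft_force: [-0.0, 0.5, -0.3]
finger_gap: 0.999
gripper_force: 0.0
```

Call:
{"api": "play_rows", "payload": {"plan": [0,0,0,0,0,0,0,0,0,0,0,0,0,0,0,0,0,0,0,0,0,0,0,0,0,0,0,0,0,0,0,0,0,0,0,0,0,0,0,0,0,0,0,0,0,0,0,0], "claw": 0}}

```text
time: 56.0
position: [0.5791, 0.3582, 0.2357]
tcp_rot: [-0.415, 0.91, -0.0, 0.0]
ft_force: [4.4, -3.0, 0.6]
finger_gap: 0.15
gripper_force: 60.5
```

Call:
{"api": "play_rows", "payload": {"plan": [0,0,0,0,0,6,0,0,0,0,0,12,0,0,0,0,0,18,0,0,0,0,0,24,0,0,0,0,0,30,0,0,0,0,0,36,0,0,0,0,0,42,0,0,0,0,0,48,0,0,0,0,0,54,0,0,0,0,0,58,0,0,0,0,0,60,0,0,0,0,0,60]}}

```text
time: 57.2
position: [0.5788, 0.3594, 0.2356]
tcp_rot: [0.095, 0.995, 0.001, 0.001]
ft_force: [3.2, 1.3, -0.1]
finger_gap: 0.15
gripper_force: 60.5
```

Call:
{"api": "play_rows", "payload": {"plan": [0,0,0,0,0,0,0,0,0,0,0,0,0,0,0,0,0,0,0,0,0,0,0,0,0,0,0,0,0,0], "claw": 1}}

```text
time: 57.7
position: [0.5783, 0.3588, 0.2352]
tcp_rot: [0.095, 0.995, -0.0, -0.0]
ft_force: [0.2, 0.5, -0.7]
finger_gap: 0.974
gripper_force: 0.0
```

Call:
{"api": "play_rows", "payload": {"plan": [0,0,0,0,0,0,0,0,-3,0,0,0,0,0,-6,0,0,0,0,0,-9,0,0,0,0,0,-9,0,0,0,0,0,-9,0,0,0]}}

```text
time: 58.3
position: [0.5786, 0.3589, 0.3262]
tcp_rot: [0.095, 0.995, 0.001, 0.0]
ft_force: [-0.1, 0.5, -0.5]
finger_gap: 1.001
gripper_force: 0.0
```

Run:
```python
from h import *
snap('wrist','w9');snap('scene','s9');snap('side','d9')
a=cv2.imread('pics/w9.png')[60:330,120:560];b=cv2.resize(cv2.imread('pics/s9.png')[60:330,200:450],(290,313))[:270]
e=cv2.imread('pics/d9.png')[120:320,100:465]
e=cv2.resize(e,(493,270));cv2.imwrite('pics/m9.png',np.vstack([np.hstack([a,b]),np.hstack([e,np.zeros((270,237,3),np.uint8)])]))
```

```text
(no output)
```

View pics/m9.png

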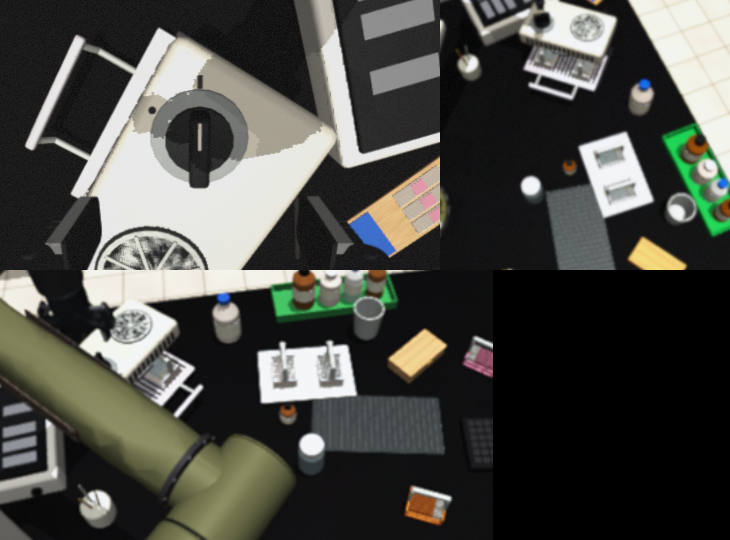

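The switch line points to the bar mark, so it is on. The carriage is under the hood with both wet racks upright, and both dry racks stand on the board. One numeric check of the home position before handing in.

Run:
```python
from h import *
c=load('w9');a,b=atz(c,202,98,.065),atz(c,151,209,.065);m=(a+b)/2;print(m,np.linalg.norm(a-b),(m[:2]-[.5333,.1942])@[.66,.75])
```

```text
[0.53832051 0.19950952 0.065     ] 0.14757194704433227 0.0072956739191259255
```

```bash
python3 -c "
from rig import arm
print(arm.job_done())"
```

```text
the job is handed in; nothing more can be done
None
```

The job is handed in at about 58 s of the 210 s limit: both dry racks stand on the white board, both wet racks stand on the carriage pushed home to its stop, and the switch is turned on again.

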